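# Find the radius leaves that fit the chocolate forming block

### The job

Check both curved ends of the white forming block on the red-brown mat with the steel radius leaves. First find the leaf with the hollow edge that fits the block's rounded end, and push it flat along the table up against that end until it sits flush all round and does not rock; then do the same with the rounded leaf that fits the hollow at the block's other end. Leave both fitting leaves lying in place, flush against the block, with the two other leaves lying flat well away from it (a hand's width or more), and do not disturb anything else on the table.

Things in the scene. Friction and masses are not known exactly. Their poses are not given: they have to be found in the camera images.
- mat: Thin red-brown silicone mat, 170 mm x 360 mm (local x, y), under 1 mm thick, flat on the table in front of the robot. Origin at its centre; z up. The block to be checked lies at its middle.
- block_a: White forming block, fixed, 24 mm high, 90 wide (x). Local +y end: rounded, 30 mm radius, tip at y = +65 mm. -y end: round hollow of 45 mm radius, deepest at y = -35, horns to y = -55. Origin on the underside; z up. One of the two blocks lies on the mat (its y within 0.4 rad of world y); the other, farther from the robot, is a spare and not part of the job.
- block_b: White forming block, fixed, 24 mm high, 90 wide (x). Local +y end: rounded, 45 mm radius, tip at y = +65 mm. -y end: round hollow of 30 mm radius, deepest at y = -35, horns to y = -55. Origin on the underside; z up. One of the two blocks lies on the mat (its y within 0.4 rad of world y); the other, farther from the robot, is a spare and not part of the job.
- block_a_nose (a point): Centre of the 30 mm arc of block_a's rounded end, table level, at the block's local y = +35 mm.
- block_a_hollow (a point): Centre of the 45 mm arc of block_a's hollow, table level (outside the material), at the block's local y = -80 mm.
- block_b_nose (a point): Centre of the 45 mm arc of block_b's rounded end, table level, at the block's local y = +20 mm.
- block_b_hollow (a point): Centre of the 30 mm arc of block_b's hollow, table level (outside the material), at the block's local y = -65 mm.
- hollow_leaf_30: Steel leaf, front edge a HOLLOW arc of 30 mm radius looking to local -y. Loose 8 mm plate, 0.18 kg, lying flat; black grip rib on it 12 mm wide (x), 32 long (y), top 42 mm up. Origin on the underside, under the rib's middle; z up. Deepest point of the arc at y = -25 mm, horns reach forward of it; 68 mm wide, rear edge y = +23. Fits a rounded end of the same radius, local y then along the block's y (same sense).
- hollow_leaf_45: Steel leaf, front edge a HOLLOW arc of 45 mm radius looking to local -y. Loose 8 mm plate, 0.18 kg, lying flat; black grip rib on it 12 mm wide (x), 32 long (y), top 42 mm up. Origin on the underside, under the rib's middle; z up. Deepest point of the arc at y = -25 mm, horns reach forward of it; 79 mm wide, rear edge y = +23. Fits a rounded end of the same radius, local y then along the block's y (same sense).
- round_leaf_30: Steel leaf, front edge a ROUNDED arc of 30 mm radius looking to local +y. Loose 8 mm plate, 0.18 kg, lying flat; black grip rib on it 12 mm wide (x), 32 long (y), top 42 mm up. Origin on the underside, under the rib's middle; z up. Tip of the arc at y = +56 mm, rear edge y = -22; 51 mm wide. Fits a hollow of the same radius, local y then along the block's y (same sense).
- round_leaf_45: Steel leaf, front edge a ROUNDED arc of 45 mm radius looking to local +y. Loose 8 mm plate, 0.18 kg, lying flat; black grip rib on it 12 mm wide (x), 32 long (y), top 42 mm up. Origin on the underside, under the rib's middle; z up. Tip of the arc at y = +56 mm, rear edge y = -22; 65 mm wide. Fits a hollow of the same radius, local y then along the block's y (same sense).
- hollow_leaf_30_arc (a point): Centre of the 30 mm arc of hollow_leaf_30, underside level, at the leaf's local y = -55 mm. It coincides in plan with the block's arc centre when the leaf fits flush.
- hollow_leaf_45_arc (a point): Centre of the 45 mm arc of hollow_leaf_45, underside level, at the leaf's local y = -70 mm. It coincides in plan with the block's arc centre when the leaf fits flush.
- round_leaf_30_arc (a point): Centre of the 30 mm arc of round_leaf_30, underside level, at the leaf's local y = +26 mm. It coincides in plan with the block's arc centre when the leaf fits flush.
- round_leaf_45_arc (a point): Centre of the 45 mm arc of round_leaf_45, underside level, at the leaf's local y = +11 mm. It coincides in plan with the block's arc centre when the leaf fits flush.
- mug: White mug, 72 mm across, 60 mm high, loose, between the robot and the mat. Origin at the underside.
- pastry_ring: Loose steel pastry ring, 60 mm across, 30 mm high, right of the leaves; a bystander. Origin at the centre of its underside.
- spatula: Loose spatula, 200 mm long, lying left of the leaves; a bystander.
Things that resemble listed ones, but are neither listed nor needed, are in the scene too. Leave any purple look-alike of the hollow_leaf_45 alone. Leave any purple look-alike of the round_leaf_30 alone.

How it is judged:
By the outcome, as a careful person would: the job done as asked, in the order asked, and still so for the second after the job is handed in, with the robot touching nothing.
It also fails if it takes over 59 s, if anything falls off the work surface, if the arm or the gripper's body presses on something with over 40 N, if the wrist force passes 120 N, or if a joint passes its speed limit or range.

### The arm

A 7-joint arm with a two-finger parallel gripper is mounted at the origin on the work surface. World frame = base frame: x ahead of the robot, y to its left, z up, the work surface at z = 0. Lengths are in m, angles in rad, forces in N, time in s.
With the tool pointing down it reaches from about 0.425 to 1.025 m from the base axis. Payload 3.6 kg.
Tool frame: the origin (TCP) lies between the finger pads; the fingertips stand 19 mm ahead of it and the grasp point (between the pads) is the TCP; z points along the fingers, x is the direction in which the jaws open and shut, and the axes are right-handed (so a half turn about z gives the same grasp; the last joint's range is limited). The gripper opens to 85 mm and grips with 20 to 120 N. Pads are 22 mm wide; open, the fingers measure 114 mm over their backs; the gripper's body (76 mm by 85 mm) begins 54 mm behind the grasp point. The pads swing forward as they close: fully open they stand 13 mm farther back than shut.
Start: joints at [1.028, 0.591, 0.048, 1.609, -0.033, 0.943, -0.034], TCP at [0.315, -0.653, 0.25] pointing down, gripper open.
Joint ranges: [-2.69, 2.69], [-0.47, 2.24], [-1.27, 1.36], [0.19, 2.51], [-1.53, 4.68], [0.08, 2.07], [-3.09, 3.09]. Speed limits (rad/s): [2.57, 2.57, 3.14, 3.14, 3.14, 3.14, 3.14].

### API

Orientations are given as a unit quaternion [w, x, y, z].
In Python, from rig import * gives the robot as it stands. Calls block until the motion is done:
- move_pose(position, orientation): joint-space move of the TCP to a pose.
- movel(position, attitude=None, feed=0.15, force_limit=None): straight line of the TCP; attitude=None keeps the orientation; feed is the mean speed in m/s. With force_limit (N) it stops when the force on the tool has changed by that much, and returns True; else False.
- set_joints(angles): joint-space move.
- gripper_open() and grasp(effort=None): open the fingers fully, or close them until they stop; effort is the grip in N (None keeps the last).
- pause(seconds).
- solve_ik(position, orientation): joint angles nearest the present ones, or None.
- state(): the state.
- read_camera(name): name is "side" or "top"; returns (picture, depth): 384x512x3 uint8, red, green, blue; 384x512 float32, m along the optical axis (not along the pixel's ray), 0 where there is no reading.
- camera_params(name): a dict with "vfov" (degrees; the focal length in pixels is half the picture's height over the tangent of half this angle, whatever the lens; pixels are square), "cx", "cy" (the principal point, pixels), "origin" and "orientation" of the camera in the world. Camera axes: x right, y up, looking along -z (the intrinsics and any distortion apply to the point x, -y, -z); pixel columns grow to the right and rows downward; lengths in m; the calibration is good to about 2 mm. A picture is of the moment at which its call begins. camera_params takes no time and is no camera call.
A pose or a line that the arm cannot do raises MotionError and nothing moves.
- sign_off(): hands the job in, once; it reports no verdict.
The state is a dict: "t": time; "q": joint angles; "qvel": joint speeds; "tau": joint torques, N m; "tcp_pos": TCP position; "ee_rot": TCP orientation; "force": force on the tool from outside, world axes, zero at the start; "wrist_torque": the same for the moment, N m; "opening": finger opening in m.
Only numpy, scipy, OpenCV 4.12 (cv2) and the standard library are available. Lean on these libraries where they do the work, as an engineer would, in place of code of your own. Each camera call takes 0.05 s, during which the arm holds its last target.

## Working session

There is one attempt and no reset: what is moved stays moved. The work goes in short steps, each a Python script; the robot and the scene stay as the last script left them, time stands still between calls to the robot, and variables do not carry over. Pictures are saved under pics/ and viewed, and the job is handed in when it is done.

```bash
ls; mkdir -p pics
python3 - <<'E'
from rig import *
import cv2
for n in("top","side"):
    im,d=read_camera(n); cv2.imwrite(f"pics/{n}0.png",im[:,:,::-1]); print(camera_params(n))
    import numpy as np; np.save(f"pics/{n}0.npy",d)
s=state();print(s["t"],s["tcp_pos"],s["ee_rot"],s["force"])
E
```

```text
pics
{'vfov': 43.60802578766638, 'cx': 248.33076295081537, 'cy': 181.0821891496187, 'origin': array([0.38266407, 0.01542404, 1.49715924]), 'orientation': array([-0.69874239, -0.03883059,  0.03866901,  0.71327132])}
{'vfov': 47.80570188285482, 'cx': 255.8325231784047, 'cy': 191.13022772091594, 'origin': array([0.01251661, 0.7855195 , 1.00346043]), 'orientation': array([-0.27271439, -0.10613912,  0.36615344,  0.88334195])}
0.1 [ 0.31429159 -0.65255188  0.24923856] [-5.05486568e-04  8.46758199e-01 -5.31976980e-01 -8.88767461e-04] [-0.54577371  0.28315185  0.23679302]
```

View pics/top0.png

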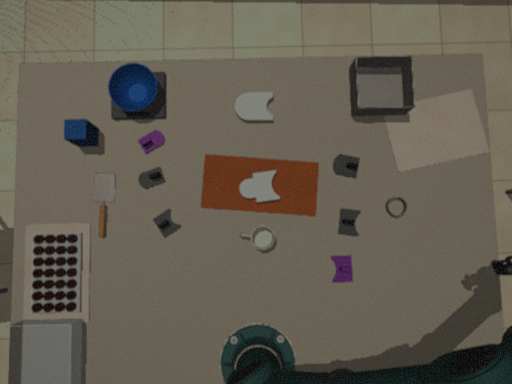

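View pics/side0.png

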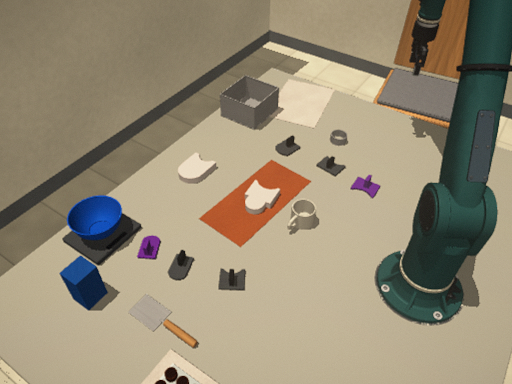

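```bash
cat > h.py <<'E'
import numpy as np, cv2
from scipy.spatial.transform import Rotation as R
from rig import camera_params
def cam(n):
    p=camera_params(n); f=192/np.tan(np.radians(p["vfov"])/2); q=p["orientation"]
    return f,p["cx"],p["cy"],np.array(p["origin"]),R.from_quat([q[1],q[2],q[3],q[0]]).as_matrix()
def ray(n,uv,z):
    f,cx,cy,o,M=cam(n); uv=np.atleast_2d(uv).astype(float)
    d=np.c_[(uv[:,0]-cx)/f,-(uv[:,1]-cy)/f,-np.ones(len(uv))]@M.T
    return o+d*((z-o[2])/d[:,2])[:,None]
def proj(n,P):
    f,cx,cy,o,M=cam(n); c=(np.atleast_2d(P)-o)@M
    return np.c_[cx+f*c[:,0]/-c[:,2], cy-f*c[:,1]/-c[:,2]]
def cloud(n,d):
    f,cx,cy,o,M=cam(n); v,u=np.mgrid[:384,:512]
    return o+np.stack([(u-cx)/f*d,-(v-cy)/f*d,-d],-1)@M.T
E
python3 - <<'E'
from h import *
im=cv2.imread("pics/top0.png"); d=np.load("pics/top0.npy")
for k,(x,y) in enumerate([(195,145),(130,125),(310,140)]):
    c=im[y:y+ 100,x:x+130]; cv2.imwrite(f"pics/c{k}.png",cv2.resize(c,None,fx=6,fy=6,interpolation=cv2.INTER_CUBIC)) 
P=cloud("top",d); print(P[186,262],P[186,215],P[300,150],P[178,155],P[110,255])
for y,x in[(60,100),(60,450),(300,120)]: print(P[y,x])
P2=cloud("side",np.load("pics/side0.npy"))
for y,x in[(195,262),(210,230),(300,260),(170,200)]: print(P2[y,x])
E
```

```text
[ 0.52882609 -0.0277773   0.02295393] [0.53322332 0.11823508 0.00908693] [ 0.18731592  0.32335729 -0.0066951 ] [0.5614893  0.30409806 0.01489345] [ 0.77003384 -0.01152236  0.01951083]
[ 1.2359364   0.72069627 -0.75184253]
[ 0.92570582 -0.64293538  0.00344095]
[0.19060714 0.41252164 0.00433672]
[ 0.52096139 -0.02366459  0.02510644]
[ 0.58094012  0.06628001 -0.00136718]
[0.32641134 0.27933471 0.00163264]
[ 0.75992489 -0.00782827  0.01921956]
```

View pics/c0.png

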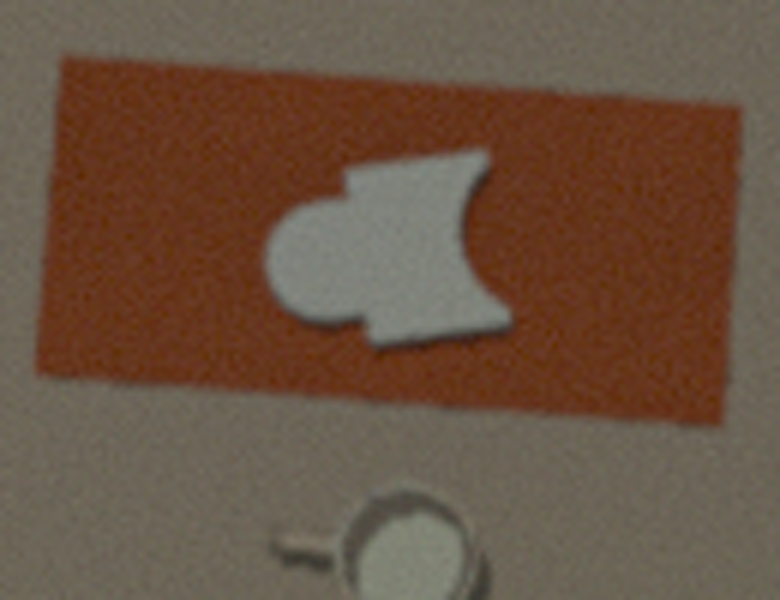

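View pics/c1.png

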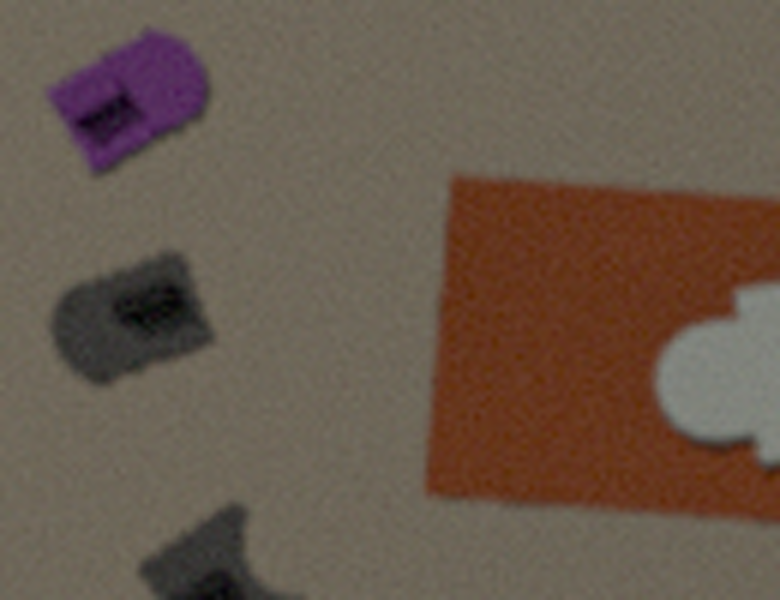

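View pics/c2.png

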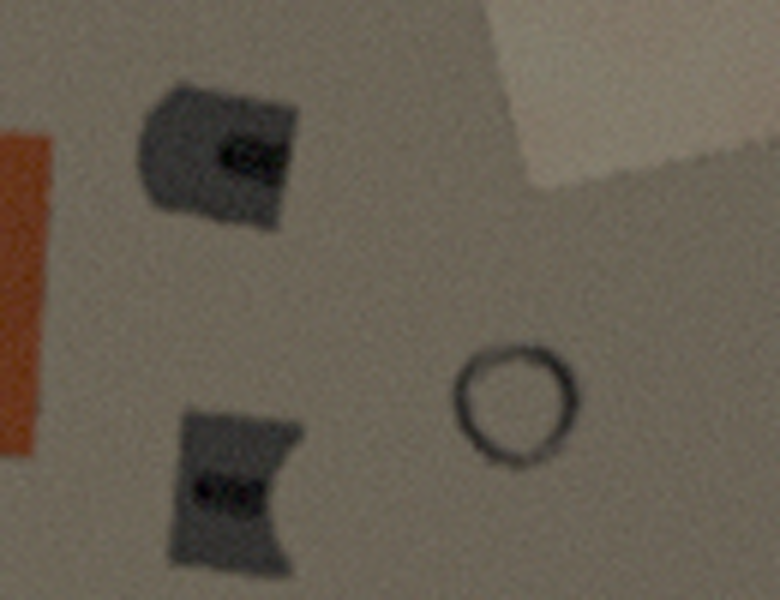

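```bash
cat > seg.py <<'E'
from h import *
S=4
def contour(im,fn,roi):
    x,y,w,h=roi
    c=cv2.resize(cv2.GaussianBlur(im,(0,0),0.7)[y:y+h,x:x+w],None,fx=S,fy=S,interpolation=cv2.INTER_CUBIC).astype(int)
    m=fn(c).astype(np.uint8)
    cs,_=cv2.findContours(m,cv2.RETR_EXTERNAL,cv2.CHAIN_APPROX_NONE)
    k=max(cs,key=cv2.contourArea)[:,0,:].astype(float)
    return (k+.5)/S-.5+[x,y], m
def kasa(p):
    A=np.c_[2*p,np.ones(len(p))]; s=np.linalg.lstsq(A,(p**2).sum(1),rcond=None)[0]
    return s[:2],np.sqrt(s[2]+s[:2]@s[:2])
def circ_rob(p):
    for _ in range(4):
        c,r=kasa(p); e=abs(np.linalg.norm(p-c,axis=1)-r); p=p[e<max(.0015,2*np.median(e))]
    return c,r,len(p)
E
python3 - <<'E'
from seg import *
for n,rs in (("top",dict(block=(232,160,55,50),hl30=(148,203,38,38),rl30=(134,160,36,34),rl45=(328,148,36,34),hl45=(332,202,36,38))),
             ("side",dict(block=(238,174,48,46),hl30=(212,260,42,34),rl45=(270,130,36,30),rl30=(164,242,34,40),hl45=(312,150,40,28)))):
    im=cv2.imread(f"pics/{n}0.png")
    t=[]
    for k,r in rs.items():
        if k=="block": fn=lambda c:(c[...,0]>(90))
        else: fn=lambda c:c.max(-1)<78
        x,y,w,h=r; pat=im[y:y+h,x:x+w]; print(n,k,"bg",np.median(pat.reshape(-1,3),0),pat.reshape(-1,3).max(0), pat.reshape(-1,3).min(0))
        c,m=contour(im,fn,r); 
        v=cv2.resize(pat,None,fx=S,fy=S,interpolation=cv2.INTER_CUBIC)
        cv2.polylines(v,[np.int32((c-[x,y])*S)],True,(0,255,0),1); t.append(cv2.resize(v,(240,240)))
        np.save(f"pics/{n}_{k}.npy",c)
    cv2.imwrite(f"pics/seg_{n}.png",np.vstack([np.hstack(t[:3]),np.hstack(t[3:]+[t[0]*0])]))
E
```

```text
top block bg [ 32.  55. 103.] [130 138 135] [ 1 31 63]
top hl30 bg [ 86. 100. 107.] [ 96 109 117] [4 3 6]
top rl30 bg [ 87. 100. 108.] [ 97 110 118] [4 3 5]
top rl45 bg [ 82.  96. 103.] [ 95 107 114] [4 5 3]
top hl45 bg [ 84.  97. 105.] [ 95 108 113] [4 4 2]
side block bg [ 49.5  92.  184. ] [210 231 241] [30 53 98]
side hl30 bg [151. 181. 194.] [161 192 205] [22 25 30]
side rl45 bg [150. 181. 194.] [158 191 204] [22 30 35]
side rl30 bg [151. 181. 194.] [160 190 205] [14 16 18]
side hl45 bg [150. 180. 194.] [158 189 204] [26 31 37]
```

View pics/seg_top.png

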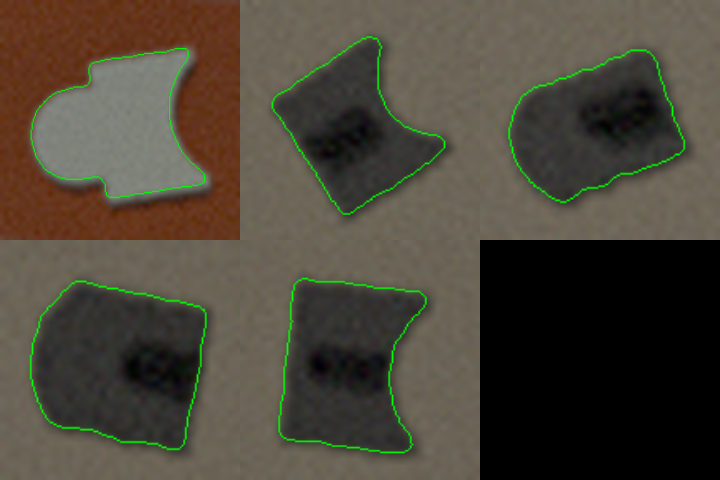

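View pics/seg_side.png

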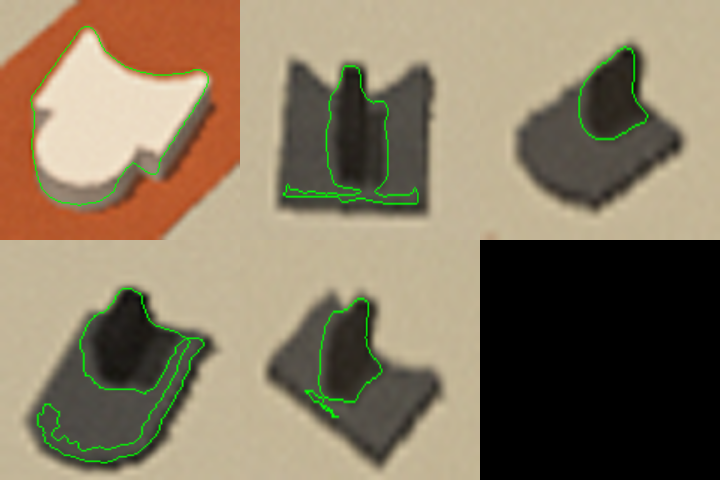

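```bash
cat > pose.py <<'E'
from seg import *
def line(p):
    for _ in range(3):
        vx,vy,x,y=cv2.fitLine(p.astype(np.float32),cv2.DIST_HUBER,0,1e-4,1e-4).ravel()
        n=np.array([-vy,vx]); e=abs((p-[x,y])@n); q=p[e<.003]
        if len(q)>5:p=q
    return np.array([vx,vy]),np.array([x,y])
def leafpose(p,rear,W,arcy,r,guess,z=0):
    """p: plan contour; rear y of rear edge (signed), W width, guess (x,y,th) th=world angle of local y axis minus 90deg"""
    g=np.array(guess,float)
    for _ in range(4):
        c,s=np.cos(g[2]),np.sin(g[2]); M=np.array([[c,-s],[s,c]])
        l=(p-g[:2])@M
        sg=np.sign(rear)
        side=lambda k:(abs(l[:,0]-k*W/2)<.012)&(l[:,1]*sg<abs(rear)-.007)&(l[:,1]*sg>-.008)
        rr=(abs(l[:,1]-rear)<.012)&(abs(l[:,0])<W/2-.008)
        out=[]
        d1,o1=line(l[side(1)]);d2,o2=line(l[side(-1)]);d3,o3=line(l[rr])
        a=[np.arctan2(-d[0]*np.sign(d[1]),abs(d[1])) for d in(d1,d2)]+[np.arctan2(d3[1]*np.sign(d3[0]),abs(d3[0]))]
        w=np.array([side(1).sum(),side(-1).sum(),rr.sum()],float)
        xs=[o[0]-d[0]/d[1]*(o[1]) for d,o in((d1,o1),(d2,o2))]
        ym=o3[1]-d3[1]/d3[0]*o3[0]
        da=(np.array(a)*w).sum()/w.sum()
        loc=np.array([(xs[0]+xs[1])/2,ym-rear])
        g=np.r_[g[:2]+M@loc,g[2]+da]
    A=(abs(np.hypot(l[:,0],l[:,1]-arcy)-r)<.006)&(abs(l[:,0])<W/2-.004)&(l[:,1]*sg<0)
    cc,cr,_n=circ_rob(l[A])
    return g,dict(W=xs[0]-xs[1],angs=np.degrees(a).round(2),arc=cc.round(4),R=cr)
def blockpose(p,guess):
    g=np.array(guess,float)
    for _ in range(4):
        c,s=np.cos(g[2]),np.sin(g[2]); M=np.array([[c,-s],[s,c]]); l=(p-g[:2])@M
        N=(abs(np.hypot(l[:,0],l[:,1]-.035)-.03)<.007)&(l[:,1]>.032)
        H=(abs(np.hypot(l[:,0],l[:,1]+.08)-.045)<.007)&(abs(l[:,0])<.033)&(l[:,1]<-.03)
        c1,r1,_=circ_rob(l[N]);c2,r2,_=circ_rob(l[H])
        S=[line(l[(abs(l[:,0]-k*.045)<.01)&(l[:,1]>-.045)&(l[:,1]<.008)]) for k in(1,-1)]
        a=[np.arctan2(-d[0]*np.sign(d[1]),abs(d[1])) for d,o in S]
        xs=[o[0]-d[0]/d[1]*(o[1]+.015) for d,o in S]
        ac=np.arctan2(-(c1-c2)[0],(c1-c2)[1])
        da=(a[0]+a[1])/3+ac/3
        # y from extreme points of arcs: tip and deepest (robust to radius bias)
        yt=c1[1]+r1-.065; yh=c2[1]+r2+.035
        g=np.r_[g[:2]+M@np.array([np.mean(xs),(yt+yh)/2]),g[2]+da]
    return g,dict(c1=c1.round(4),r1=r1,c2=c2.round(4),r2=r2,W=xs[0]-xs[1],angs=np.degrees(a+[ac]).round(2),yt=yt,yh=yh)
E
cat > m0.py <<'E'
from pose import *
import sys
rois={"top":dict(block=(232,160,55,50),hl30=(148,203,38,38),rl30=(134,160,36,34),rl45=(328,148,36,34),hl45=(332,202,36,38)),
 "side":dict(block=(238,174,48,46),hl30=(212,260,42,34),rl45=(270,130,36,30),rl30=(164,242,34,40),hl45=(312,150,40,28))}
G=dict(block=(.53,-.022,.1),hl30=(.43,.27,.5),rl45=(.595,-.285,-.1),rl30=(.56,.31,.3),hl45=(.425,-.28,-.1))
spec=dict(hl30=(.023,.068,-.055,.03),hl45=(.023,.079,-.07,.045),rl30=(-.022,.051,.026,.03),rl45=(-.022,.065,.011,.045))
for n in rois:
    im=cv2.imread(f"pics/{n}0.png"); tb=(90,72) if n=="top" else (165,120)
    for k,r in rois[n].items():
        fn=(lambda c:c[...,0]>tb[0]) if k=="block" else (lambda c:c.max(-1)<tb[1])
        p=ray(n,contour(im,fn,r)[0],.024 if k=="block" else .008)[:,:2]
        try:
            print(n,k,*(blockpose(p,G[k]) if k=="block" else leafpose(p,*spec[k],G[k])))
            
        except Exception as e: print(n,k,"fail",e,p.mean(0))
    for k,gd in G.items():
        if k=="block" or n!="top":continue
        uv=proj(n,[*gd[:2],.042])[0].astype(int); x,y=uv-12
        c,m=contour(im,lambda c:c.max(-1)<38,(x,y,24,24)); mm=cv2.moments((c*8).astype(np.int32)); 
        q=np.array([mm["m10"],mm["m01"]])/mm["m00"]/8
        print(n,k,"rib@.042",ray(n,q,.042)[0].round(4),"ang",cv2.minAreaRect((ray(n,c,.042)[:,:2]*1000).astype(np.float32)))
E
python3 m0.py
```

```text
top block [ 0.52758097 -0.02136585  0.11685596] {'c1': array([-0.0001,  0.0352]), 'r1': np.float64(0.029246509039228027), 'c2': array([ 0.0003, -0.0802]), 'r2': np.float64(0.04581020794562584), 'W': np.float32(0.08872464), 'angs': array([-0.33,  0.13,  0.2 ]), 'yt': np.float64(-0.0006020246548501945), 'yh': np.float64(0.0006020246523153402)}
top hl30 [0.41839155 0.27418749 0.55846019] {'W': np.float32(0.0668519), 'angs': array([ 1.41, -2.32,  0.43], dtype=float32), 'arc': array([ 0.0001, -0.0535]), 'R': np.float64(0.03182366485035444)}
top rl30 [0.56688721 0.3043217  0.3514819 ] {'W': np.float32(0.04895632), 'angs': array([ 2.61, -2.17, -0.23], dtype=float32), 'arc': array([0.0018, 0.023 ]), 'R': np.float64(0.029362473482404745)}
top rl45 fail OpenCV(4.12.0) /io/opencv/modules/imgproc/src/linefit.cpp:50: error: (-215:Assertion failed) count > 0 in function 'fitLine2D_wods'
 [ 0.58847767 -0.29381035]
top hl45 [ 0.41445609 -0.28720131 -0.13440199] {'W': np.float32(0.0775571), 'angs': array([ 1.86, -1.02, -0.42], dtype=float32), 'arc': array([-0.0007, -0.0716]), 'R': np.float64(0.047839
[... 1026 characters left out ...]
r: (-215:Assertion failed) count > 0 in function 'fitLine2D_wods'
 [0.42191464 0.27263182]
side rl45 [ 0.58551301 -0.30703941 -0.30463841] {'W': np.float32(0.06831154), 'angs': array([ 4.74,  0.78, -2.45], dtype=float32), 'arc': array([-0.0044,  0.0187]), 'R': np.float64(0.04188214471854066)}
side rl30 [0.56992077 0.30178282 0.18354733] {'W': np.float32(0.054161523), 'angs': array([ 9.58, 14.42, -6.91], dtype=float32), 'arc': array([-0.0069,  0.0347]), 'R': np.float64(0.026626231222709504)}
side hl45 [ 0.41433382 -0.2811956  -0.16900419] {'W': np.float32(0.081325546), 'angs': array([-1.49, -2.72,  1.28], dtype=float32), 'arc': array([ 0.0018, -0.0742]), 'R': np.float64(0.044373080088105296)}
```

```bash
sed -i 's/rl45=(.595,-.285,-.1)/rl45=(.584,-.304,-.22)/' m0.py; python3 m0.py | grep -E "rl45"
python3 - <<'E'
from rig import *
from h import *
import numpy as np
def down(th): # jaws x along leaf local x, z down
    x=np.array([np.cos(th),np.sin(th),0]);z=np.array([0,0,-1.]);q=R.from_matrix(np.c_[x,np.cross(z,x),z]).as_quat();return [q[3],*q[:3]]
for p,th in[((.418,.272,.03),.558),((.418,.272,.03),.558+np.pi),((.52,.07,.03),.115),((.52,.07,.03),.115+np.pi),((.584,-.304,.03),-.25),((.584,-.304,.03),-.25+np.pi),((.53,-.1,.03),.115),((.53,-.1,.03),.115+np.pi)]:
    q=solve_ik(list(p),down(th)); print(p,th,None if q is None else np.round(q,2))
E
```

```text
top rl45 [ 0.58611269 -0.30591547 -0.20531458] {'W': np.float32(0.06430526), 'angs': array([-1.1 ,  4.27, -1.55], dtype=float32), 'arc': array([-0.0004,  0.0135]), 'R': np.float64(0.04099444736054993)}
top rl45 rib@.042 [ 0.5829 -0.3023  0.042 ] ang ((583.5783081054688, -301.517822265625), (33.73751449584961, 23.124605178833008), 71.44956970214844)
side rl45 [ 0.58550082 -0.30704243 -0.30463842] {'W': np.float32(0.0682884), 'angs': array([ 4.43,  0.47, -2.76], dtype=float32), 'arc': array([-0.0043,  0.0189]), 'R': np.float64(0.041660932600680774)}
(0.418, 0.272, 0.03) 0.558 [-0.69  0.69  0.03  2.24 -0.08  0.21 -0.03]
(0.418, 0.272, 0.03) 3.699592653589793 [-0.83  0.71  0.22  2.24 -0.63  0.25 -2.62]
(0.52, 0.07, 0.03) 0.115 [-0.12  0.71 -0.14  2.17  0.33  0.28 -0.42]
(0.52, 0.07, 0.03) 3.2565926535897933 [-0.47  0.75  0.35  2.19 -0.8   0.34 -2.46]
(0.584, -0.304, 0.03) -0.25 [ 0.48  0.79 -0.1   1.87  0.15  0.49  0.03]
(0.584, -0.304, 0.03) 2.891592653589793 [ 0.08  0.87  0.51  1.89 -0.74  0.58 -2.32]
(0.53, -0.1, 0.03) 0.115 [ 0.24  0.72 -0.19  2.14  0.41  0.32 -0.18]
(0.53, -0.1, 0.03) 3.2565926535897933 [-0.14  0.75  0.34  2.16 -0.73  0.35 -2.22]
```

```bash
cat > act.py <<'E'
from rig import *
from h import *
def down(th):
    x=np.array([np.cos(th),np.sin(th),0]);z=np.array([0,0,-1.]);q=R.from_matrix(np.c_[x,np.cross(z,x),z]).as_quat();return [q[3],*q[:3]]
B=np.array([.5282,-.0211]);TB=.115
ex=np.array([np.cos(TB),np.sin(TB)]);ey=np.array([-np.sin(TB),np.cos(TB)])
def bl(x,y,z): return [*(B+ex*x+ey*y),z]
def floc():
    s=state();f=np.array(s["force"]);p=np.array(s["tcp_pos"])
    return np.round([f[:2]@ex,f[:2]@ey,f[2]],2),np.round([(p[:2]-B)@ex*1e3,(p[:2]-B)@ey*1e3,p[2]*1e3],2),round(s["t"],2),round(s["wrist_torque"][2],2),round(s["opening"]*1e3,1)
E
python3 - <<'E'
from act import *
import cv2
q=down(.558)
move_pose([.418,.273,.15],q); print(state()["t"])
print(movel([.418,.273,.034],feed=.12,force_limit=15)); print(floc())
grasp(30); print(floc())
movel([.418,.273,.075],feed=.12); print(floc())
im,_=read_camera("side");cv2.imwrite("pics/s1.png",im[:,:,::-1])
E
```

```text
3.375
False
(array([ 0.77, -0.91, -0.82]), array([-75.49, 305.05,  34.38]), 4.49, np.float64(-0.02), 85.6)
(array([ 0.82, -0.14,  4.4 ]), array([-75.2 , 305.15,  34.33]), 5.15, np.float64(0.01), 11.8)
(array([ 0.49, -1.2 , -1.52]), array([-75.94, 304.36,  74.77]), 5.64, np.float64(-0.01), 11.4)
```

View pics/s1.png

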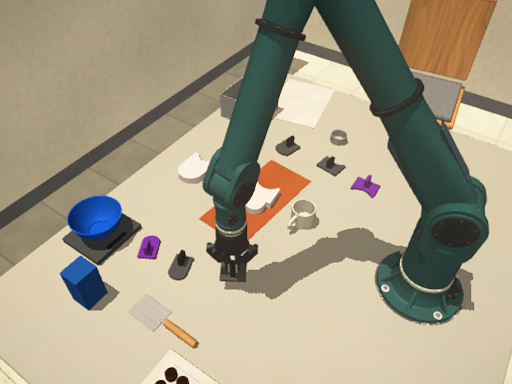

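Run:
```python
from act import *
q=down(TB)
move_pose(bl(0,118,.075) if 0 else bl(0,.118,.075),q); print(floc())
print(movel(bl(0,.118,.034),feed=.08,force_limit=5)); print(floc())
z=state()["tcp_pos"][2]
print(movel(bl(0,.084,z+.0003),feed=.03,force_limit=6)); print(floc()); pause(.2); print(floc())
```

```text
(array([-0.49,  0.76, -1.76]), array([ -0.42, 119.17,  74.66]), 6.52, np.float64(-0.03), 11.1)
True
(array([-1.58,  0.38,  2.94]), array([ -0.89, 119.24,  33.92]), 7.04, np.float64(0.02), 11.7)
True
(array([-0.45, -1.02,  3.14]), array([ 0.23, 87.18, 33.92]), 8.0, np.float64(-0.08), 11.4)
(array([ 0.8 , -2.06,  3.59]), array([ 0.26, 87.22, 33.92]), 8.2, np.float64(0.0), 11.5)
```

Run:
```python
from act import *
import cv2
im,_=read_camera("top");cv2.imwrite("pics/t2.png",cv2.resize(im[140:230,190:330,::-1],None,fx=5,fy=5,interpolation=cv2.INTER_CUBIC))
im,_=read_camera("side");cv2.imwrite("pics/s2.png",cv2.resize(im[140:240,190:320,::-1],None,fx=6,fy=6,interpolation=cv2.INTER_CUBIC))
for i in range(6): print(floc()[0]); pause(.03)
```

```text
[ 0.09 -3.25  3.96]
[ 0.32 -3.18  4.74]
[ 0.22 -3.06  4.68]
[ 0.37 -2.88  4.37]
[ 0.91 -3.89  4.23]
[-0.14 -3.55  4.92]
```

View pics/t2.png

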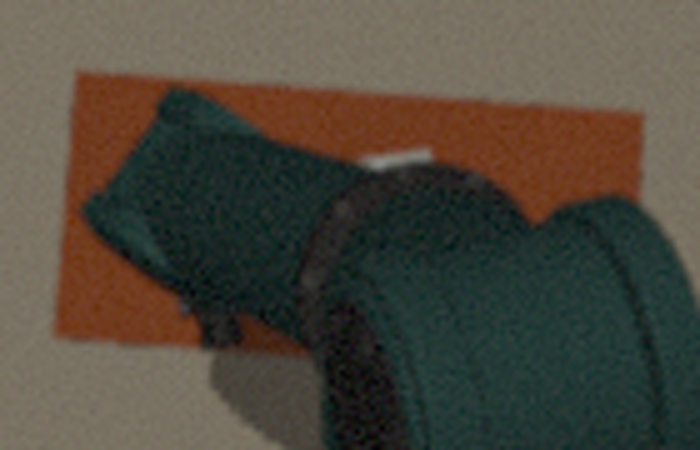

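View pics/s2.png

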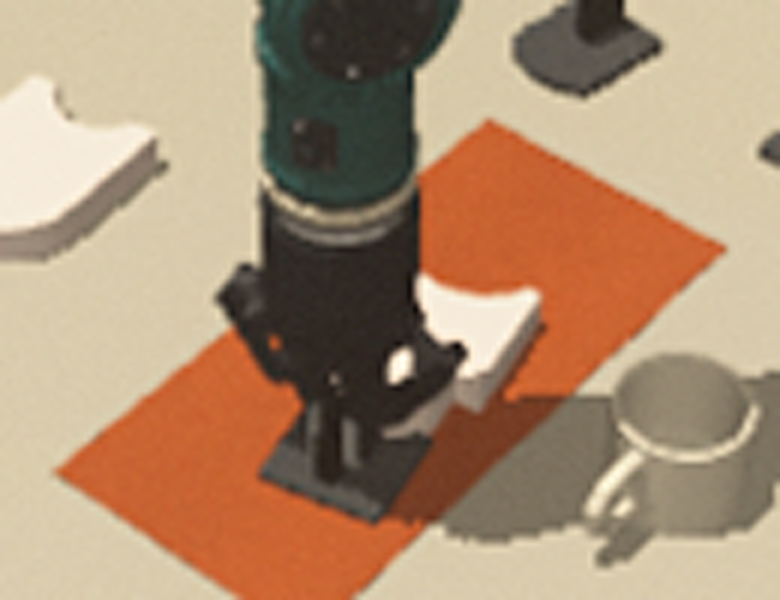

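Run:
```python
from act import *
z=state()["tcp_pos"][2]
for y in (.0865,.0855,.0845):
    r=movel(bl(0,y,z),feed=.02,force_limit=9); pause(.1); print(r,*floc())
    if r: break
```

```text
False [-0.03 -0.63  3.39] [ 0.19 87.41 33.95] 8.85 -0.08 11.4
False [-0.02  4.53  3.27] [ 0.22 86.98 34.01] 9.2 0.01 11.4
False [0.26 6.53 4.42] [ 0.19 86.88 34.06] 9.55 -0.02 11.3
```

Run:
```python
from act import *
z=state()["tcp_pos"][2]
movel(bl(0,.0862,z),feed=.03)
print(floc())
gripper_open(); print(floc())
movel(bl(0,.0869,.075),feed=.12)
for s in(1,-1):
    q=solve_ik(bl(0,.15,.06),down(TB+s*np.pi/2)); print(s,None if q is None else np.round(q,2))
print(np.round(state()["q"],2))
```

```text
(array([0.26, 4.4 , 2.09]), array([ 0.15, 86.97, 34.04]), 9.8, np.float64(0.0), 11.5)
(array([ 0.2 ,  0.12, -0.11]), array([-1.000e-02,  8.617e+01,  3.407e+01]), 10.51, np.float64(0.0), 85.3)
1 [ 0.26  0.81 -0.84  2.14  1.04  0.68  0.36]
-1 [-0.27  0.65 -0.08  2.17  0.16  0.33 -1.94]
[ 0.14  0.66 -0.47  2.16  0.67  0.47 -0.75]
```

Run:
```python
from act import *
q=down(TB-np.pi/2)
grasp(20)
move_pose(bl(0,.15,.075),q); print(floc())
movel(bl(0,.15,.0235),feed=.1,force_limit=6); print(floc())
r=movel(bl(0,.118,.0235),feed=.03,force_limit=6); print(r,*floc()); pause(.15); print(*floc())
```

```text
(array([ 0.09, -0.39, -0.61]), array([-1.3000e-01,  1.4982e+02,  7.4970e+01]), 12.86, np.float64(-0.03), 0.2)
(array([-0.38,  0.53,  1.03]), array([4.0000e-02, 1.4988e+02, 2.3430e+01]), 13.53, np.float64(-0.05), -0.2)
True [-0.64  0.92  1.38] [-1.2000e-01  1.2071e+02  2.3440e+01] 14.48 -0.01 -0.2
[0.45 0.4  2.06] [ -0.13 120.76  23.35] 14.63 0.0 0.0
```

Run:
```python
from act import *
for y in (.120,.119,.1175,.116):
    r=movel(bl(0,y,.0235),feed=.02,force_limit=12); pause(.1); print(r,*floc())
    if r or floc()[0][1]>9: break
movel(bl(0,.15,.0235),feed=.15); movel(bl(0,.15,.08),feed=.2)
```

```text
False [-0.43  2.84  1.33] [-9.0000e-02  1.2062e+02  2.3440e+01] 14.98 -0.02 -0.2
False [-0.76  5.61  2.26] [-1.1000e-01  1.2045e+02  2.3560e+01] 15.33 0.01 -0.1
False [-0.68  7.66  2.84] [ -0.13 120.3   23.68] 15.68 -0.01 -0.2
False [-1.62  9.    4.94] [-9.0000e-02  1.2014e+02  2.3860e+01] 16.03 0.03 0.2
```

Run:
```python
from act import *
import cv2
q=down(-.21)
move_pose([.5855,-.305,.12],q); gripper_open(); print(floc())
for n in("top","side"):
    im,_=read_camera(n);cv2.imwrite(f"pics/{n}3.png",im[:,:,::-1])
cv2.imwrite("pics/t3c.png",cv2.resize(cv2.imread("pics/top3.png")[140:230,190:330],None,fx=5,fy=5,interpolation=cv2.INTER_CUBIC))
cv2.imwrite("pics/s3c.png",cv2.resize(cv2.imread("pics/side3.png")[100:240,190:350],None,fx=5,fy=4,interpolation=cv2.INTER_CUBIC))
```

```text
(array([-0.06, -0.58,  0.1 ]), array([  24.28, -288.67,  119.99]), 19.24, np.float64(0.06), 85.9)
```

View pics/t3c.png

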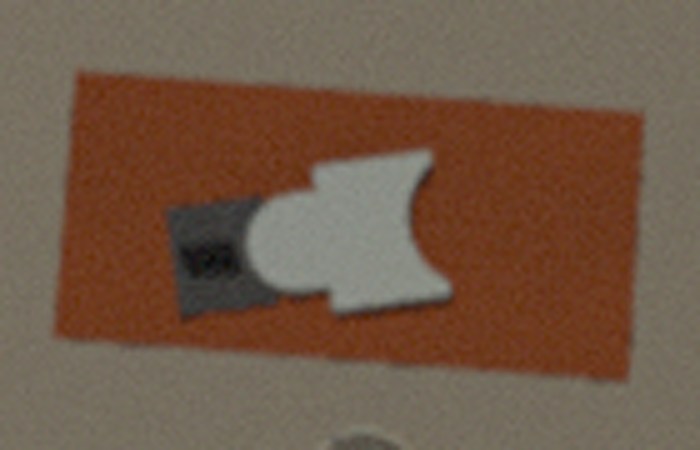

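View pics/s3c.png

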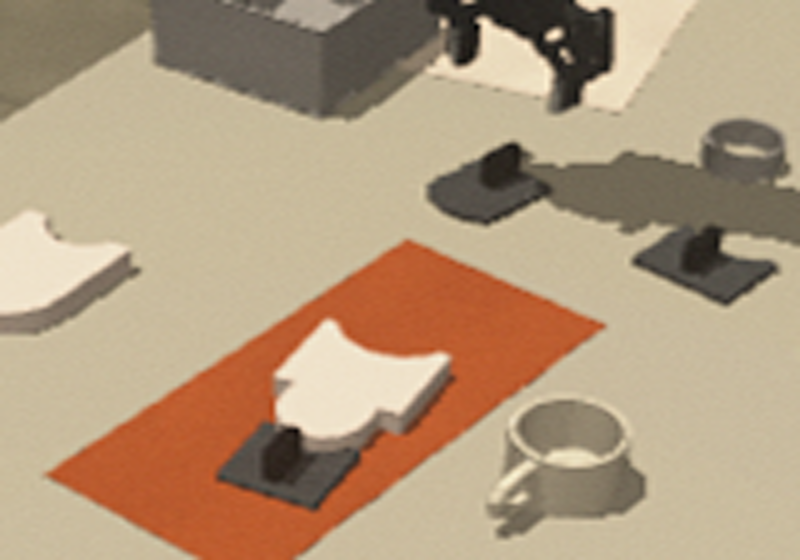

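```bash
cat > chk.py <<'E'
from pose import *
import sys
from act import B,TB,ex,ey
def run(imf,k):
    im=cv2.imread(imf); 
    roi=(220,176,34,32) if k=="hl30" else (268,160,40,40)
    c,_=contour(im,lambda c:(c.max(-1)<72)&(c[...,2]-c[...,0]<30),roi)
    p=ray("top",c,.0085)[:,:2]; l=np.c_[(p-B)@ex,(p-B)@ey]
    W,r,sg=(.068,.113,1) if k=="hl30" else (.065,-.113,-1)
    rr=(abs(l[:,1]-r)<.01)&(abs(l[:,0])<W/2-.008); d,o=line(l[rr]); print(k,"rear y",o[1]-d[1]/d[0]*o[0],"want",r,"ang deg",np.degrees(np.arctan(d[1]/d[0])))
    for s in(1,-1):
        m=(abs(l[:,0]-s*W/2)<.01)&(l[:,1]*sg<.113-.007)&(l[:,1]*sg>.09)
        d,o=line(l[m]); print(" side",s,"x",o[0]-d[0]/d[1]*(o[1]-r*.9),"ang",np.degrees(np.arctan(-d[0]/d[1])))
if __name__=="__main__": run(sys.argv[1],sys.argv[2])
E
python3 chk.py pics/top3.png hl30
python3 - <<'E'
from act import *
print(movel([.5855,-.305,.034],feed=.12,force_limit=15)); print(floc())
grasp(30); print(floc())
movel([.5855,-.305,.075],feed=.12); print(floc())
E
```

```text
hl30 rear y 0.109890185 want 0.113 ang deg 0.6420704
 side 1 x 0.030273637 ang -2.2971947
 side -1 x -0.03455402 ang 9.806325
False
(array([0.98, 0.61, 0.01]), array([  24.99, -288.7 ,   34.51]), 20.21, np.float64(-0.02), 85.4)
(array([1.26, 0.06, 1.53]), array([  25.01, -288.87,   34.4 ]), 20.87, np.float64(-0.01), 11.4)
(array([ 0.06, -0.11, -2.51]), array([  24.02, -288.72,   75.22]), 21.36, np.float64(0.0), 11.5)
```

Run:
```python
from act import *
q=down(TB)
move_pose(bl(0,-.124,.075),q); print(floc())
print(movel(bl(0,-.124,.034),feed=.08,force_limit=5)); print(floc())
z=max(state()["tcp_pos"][2],.0338)
r=movel(bl(0,-.097,z),feed=.04,force_limit=7); pause(.1); print(r,*floc())
for y in np.arange(-.096,-.0865,.001):
    r=movel(bl(0,y,z),feed=.02,force_limit=9); pause(.05); a=floc(); print(r,*a)
    if r or a[0][1]<-6: break
```

```text
(array([ 0.2 , -0.83, -2.54]), array([  -0.29, -123.7 ,   74.58]), 22.07, np.float64(-0.01), 11.3)
True
(array([-0.68, -0.09,  4.83]), array([  -0.9 , -124.72,   33.85]), 22.58, np.float64(-0.03), 11.4)
False [-1.28  2.77  2.35] [ 4.000e-02 -9.546e+01  3.385e+01] 23.52 0.05 11.2
False [-0.33  2.98  3.24] [ 5.000e-02 -9.544e+01  3.386e+01] 23.82 0.05 11.6
False [0.14 0.64 3.79] [ 7.000e-02 -9.533e+01  3.387e+01] 24.12 0.03 11.5
False [ 0.81 -2.5   4.29] [-3.000e-02 -9.513e+01  3.387e+01] 24.43 -0.03 11.6
False [ 0.15 -4.09  4.3 ] [-6.000e-02 -9.358e+01  3.385e+01] 24.73 -0.09 11.6
False [-0.28 -3.07  3.64] [-4.000e-02 -9.193e+01  3.385e+01] 25.02 -0.05 11.6
False [-0.04 -2.35  3.62] [-2.000e-02 -9.073e+01  3.384e+01] 25.32 -0.1 11.7
False [-1.03 -3.14  3.99] [ -0.   -89.87  33.85] 25.62 -0.04 11.4
False [ 0.39 -5.46  3.91] [ 5.000e-02 -8.971e+01  3.387e+01] 25.93 0.02 11.2
False [-0.41 -6.7   3.64] [  0.09 -89.56  33.89] 26.23 0.06 11.5
```

Run:
```python
from act import *
gripper_open(); print(floc())
movel(bl(0,-.0897,.08),feed=.12)
grasp(20)
move_pose(bl(0,-.15,.075),down(TB-np.pi/2)); print(floc())
movel(bl(0,-.15,.0235),feed=.1,force_limit=6); print(floc())
for y in (-.124,-.122,-.121,-.120,-.119,-.118,-.1165,-.115):
    r=movel(bl(0,y,.0235),feed=.03,force_limit=12); pause(.1); a=floc(); print(r,*a)
    if r or a[0][1]<-8: break
movel(bl(0,-.15,.0235),feed=.15); movel(bl(0,-.15,.08),feed=.2)
```

```text
(array([-0.08, -0.7 ,  0.71]), array([ 2.000e-02, -8.794e+01,  3.382e+01]), 26.93, np.float64(0.03), 85.4)
(array([-0.28, -0.81, -0.68]), array([ 1.0000e-02, -1.4952e+02,  7.4990e+01]), 29.23, np.float64(-0.01), -0.1)
(array([ 0.14, -1.45,  0.72]), array([ 9.0000e-02, -1.4981e+02,  2.3380e+01]), 29.9, np.float64(0.01), -0.1)
False [ 0.13  0.15 -0.53] [-3.0000e-02 -1.2438e+02  2.3470e+01] 31.02 0.02 -0.1
False [0.89 0.54 1.3 ] [-1.0000e-02 -1.2197e+02  2.3510e+01] 31.37 -0.06 0.1
False [ 0.12 -0.98 -0.86] [-1.000e-02 -1.210e+02  2.349e+01] 31.72 -0.01 0.1
False [ 0.25 -1.78  0.65] [   0.28 -120.29   23.58] 32.07 0.0 -0.3
False [ 1.33 -3.47  0.75] [   0.65 -119.91   23.73] 32.42 -0.02 -0.1
False [ 1.74 -5.02  1.36] [   0.81 -119.64   23.89] 32.77 -0.01 0.2
False [ 1.05 -8.29  3.21] [   0.85 -119.5    24.1 ] 33.12 -0.01 0.0
```

```bash
python3 - <<'E'
from act import *
import cv2
set_q=None
move_pose(bl(0,-.30,.2),down(TB-np.pi/2))
for n in("top","side"):
    im,_=read_camera(n);cv2.imwrite(f"pics/{n}4.png",im[:,:,::-1])
cv2.imwrite("pics/t4c.png",cv2.resize(cv2.imread("pics/top4.png")[140:230,190:330],None,fx=5,fy=5,interpolation=cv2.INTER_CUBIC))
cv2.imwrite("pics/s4c.png",cv2.resize(cv2.imread("pics/side4.png")[120:240,190:330],None,fx=5,fy=5,interpolation=cv2.INTER_CUBIC))
print(state()["t"])
E
python3 - <<'E'
import chk
chk.run("pics/top4.png","hl30");chk.run("pics/top4.png","rl45")
E
```

```text
34.8167
hl30 rear y 0.10960379 want 0.113 ang deg 0.42622843
 side 1 x 0.030743055 ang -7.7723017
 side -1 x -0.03429833 ang 9.455778
rl45 rear y -0.11064383 want -0.113 ang deg 2.0230918
 side 1 x 0.029058652 ang -3.4557793
 side -1 x -0.03256581 ang -2.3967588
```

View pics/t4c.png

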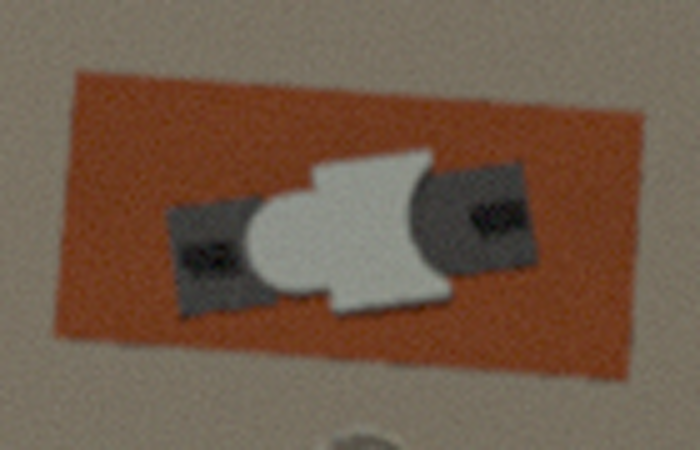

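View pics/s4c.png

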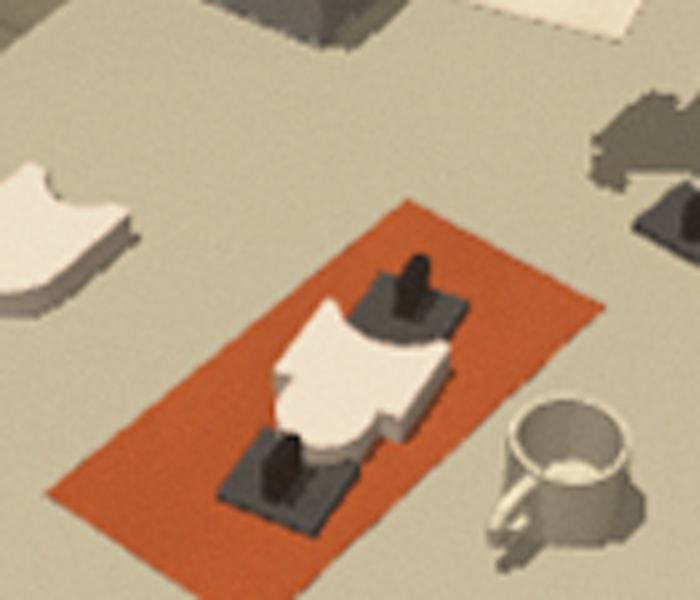

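```bash
sed -i 's/(c.max(-1)<72)&(c\[...,2\]-c\[...,0\]<30)/(c[...,2]<84)\&(c[...,2]-c[...,0]<42)/' chk.py
python3 - <<'E'
import chk,cv2
im=cv2.imread("pics/top4.png")
print(im[180:200,222:232].tolist()[8]); print(im[182,288:304].tolist())
chk.run("pics/top4.png","hl30");chk.run("pics/top4.png","rl45")
E
```

```text
[[25, 58, 112], [41, 62, 102], [63, 64, 75], [51, 55, 56], [51, 54, 57], [45, 51, 50], [46, 50, 50], [49, 49, 52], [47, 47, 49], [44, 46, 48]]
[[35, 28, 35], [24, 23, 20], [30, 29, 33], [22, 20, 27], [14, 24, 26], [29, 21, 30], [32, 30, 29], [39, 44, 64], [37, 56, 92], [28, 57, 111], [37, 59, 112], [11, 54, 110], [37, 60, 112], [33, 60, 111], [31, 60, 111], [33, 54, 107]]
hl30 rear y 0.11138975 want 0.113 ang deg 0.49816552
 side 1 x 0.03245285 ang -3.485313
 side -1 x -0.035979055 ang 8.0179825
rl45 rear y -0.11230587 want -0.113 ang deg 1.893393
 side 1 x 0.03062981 ang -3.9944422
 side -1 x -0.03358659 ang 0.61211216
```

Run:
```python
from pose import *
from act import B,TB,ex,ey
im=cv2.imread("pics/side4.png")
for k,roi in(("hl30",(228,198,44,34)),("rl45",(254,166,36,28))):
    x,y,w,h=roi
    c,m=contour(im,lambda c:(c[...,2]<140)&(c[...,2]-c[...,0]<55),roi)
    v=cv2.resize(im[y:y+h,x:x+w],None,fx=8,fy=8,interpolation=cv2.INTER_CUBIC); cv2.polylines(v,[np.int32((c-[x,y]+.5)*8)],True,(0,255,0)); cv2.imwrite(f"pics/sc_{k}.png",v)
    p=ray("side",c,.0085)[:,:2]; l=np.c_[(p-B)@ex,(p-B)@ey]; W,r=(.068,.113) if k=="hl30" else(.065,-.113)
    for nm,mm in(("rear",(abs(l[:,1]-r)<.009)&(abs(l[:,0])<W/2-.006)),("+x",(abs(l[:,0]-W/2)<.008)&(abs(l[:,1])<.107)&(abs(l[:,1])>.085)),("-x",(abs(l[:,0]+W/2)<.008)&(abs(l[:,1])<.107)&(abs(l[:,1])>.085))):
        try:
            d,o=line(l[mm]); print(k,nm,mm.sum(),"at",o.round(4),"ang",np.degrees(np.arctan2(d[1]*np.sign(d[0]),abs(d[0])) if nm=="rear" else np.arctan2(-d[0]*np.sign(d[1]),abs(d[1]))))
        except Exception as e: print(k,nm,"fail")
```

```text
hl30 rear 65 at [-0.0002  0.116 ] ang 0.42895183
hl30 +x 19 at [0.0326 0.0962] ang -0.50198907
hl30 -x 19 at [-0.0351  0.0962] ang -1.8565384
rl45 rear 50 at [-0.0045 -0.1116] ang -1.1029662
rl45 +x 16 at [ 0.0316 -0.0961] ang 2.247512
rl45 -x 17 at [-0.0334 -0.0947] ang 1.9192328
```

Run:
```python
import cv2,numpy as np
a=cv2.imread("pics/sc_hl30.png");b=cv2.imread("pics/sc_rl45.png")
h=max(a.shape[0],b.shape[0]);f=lambda i:cv2.copyMakeBorder(i,0,h-i.shape[0],0,4,0)
cv2.imwrite("pics/sc.png",np.hstack([f(a),f(b)]))
```

```text
(no output)
```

View pics/sc.png

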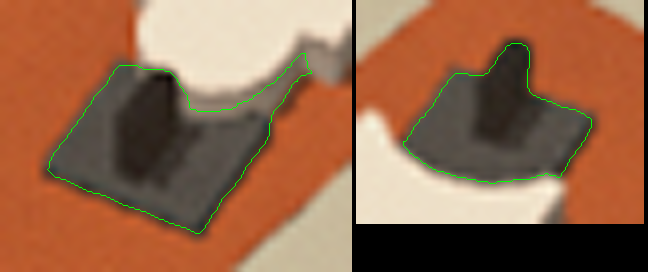

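Run:
```python
from act import *
move_pose(bl(.001,-.15,.075),down(TB-np.pi/2))
movel(bl(.001,-.15,.0235),feed=.12,force_limit=6)
for y in (-.123,-.1205,-.1195,-.1185,-.1175,-.1165,-.1155,-.1145):
    r=movel(bl(.001,y,.0235),feed=.04,force_limit=12); pause(.1); a=floc(); print(r,*a)
    if r or a[0][1]<-8: break
movel(bl(.001,-.15,.0235),feed=.15); movel(bl(.001,-.15,.08),feed=.2); print(floc())
```

```text
False [0.34 0.27 0.47] [   0.97 -123.44   23.46] 37.12 0.01 -0.1
False [ 0.04  0.13 -0.43] [   0.98 -120.56   23.49] 37.47 0.05 0.1
False [-0.21 -1.31  0.24] [   1.07 -119.95   23.54] 37.82 0.02 -0.1
False [-0.73 -5.09  1.83] [   1.07 -119.73   23.67] 38.17 0.01 -0.1
False [-0.05 -6.96  2.88] [   1.07 -119.63   23.83] 38.52 0.06 -0.0
False [ 0.5  -8.03  1.86] [   1.08 -119.55   23.97] 38.87 0.04 -0.0
(array([ 0.3 , -0.27, -0.53]), array([   1.47, -148.35,   80.66]), 39.67, np.float64(-0.02), 0.0)
```

Run:
```python
from act import *
import cv2,chk
move_pose(bl(0,-.33,.22),down(TB-np.pi/2))
im,_=read_camera("top");cv2.imwrite("pics/top5.png",im[:,:,::-1]); print(state()["t"])
chk.run("pics/top5.png","hl30");chk.run("pics/top5.png","rl45")
```

```text
40.6333
hl30 rear y 0.111856386 want 0.113 ang deg 0.60031945
 side 1 x 0.03245285 ang -3.485313
 side -1 x -0.036027484 ang 7.180561
rl45 rear y -0.112444915 want -0.113 ang deg 1.6093017
 side 1 x 0.031742364 ang 0.6686457
 side -1 x -0.03325934 ang 2.2934587
```

View pics/top5.png

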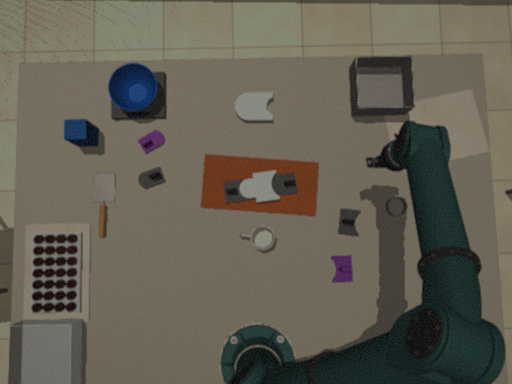

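The picture shows both leaves against the block, at about (235,191) and (286,183). The other two leaves, at (152,178) and (348,222), have not moved, nor has anything else.

```bash
python3 -c "
from rig import *
pause(.3); print(sign_off())"
```

```text
the job is handed in; nothing more can be done
None
```

Both fitting leaves are lying flush against the block as far as I could measure, and I handed the job in at about 41 s of the 59 s allowed.

- **Which leaves:** The block on the mat is block_a. Its rounded end measured about 29 mm radius and its hollow about 46 mm, so the fitting leaves are hollow_leaf_30 and round_leaf_45.
- **What I did:** I picked up each leaf by its rib, the hollow leaf first, and set it on the mat a few centimetres from the block. I slid each one in until it stopped, let go, then pressed it home from behind with the closed fingers at about 8–9 N. The round leaf slid about 1 mm sideways during that press. I pressed it again in line with its new position, and it held with no further sideways movement or force.
- **Last checks:** Both leaves stopped firmly under the press. The last top picture shows no gap at either end. The two other leaves, the purple look-alikes and everything else are where they started.
- **What disagreed:** In the top picture the leaves' rear edges came out about 1 mm (hollow leaf) and 0.6 mm (round leaf) closer to the block than an exact fit would allow. I put this down to measurement error, since they can't sit closer than flush. The leaf angle readings scattered by 1–2° for the rear edges and more for the short sides. The angles are therefore only confirmed to about 2°.

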